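Bolt the fittings case and lift it level

TASK

Slide the flat bolt on the fittings case fully home through its staple, so that the lift-off cover is locked to the tray while the case still stands on the bench. Then pick the whole case up by the handle on its cover and finish while holding it still and level, its underside 10 to 15 cm above the bench: do not put it down or let go. Do not tip the case on the way, keep the gripper off the tray once it hangs, and leave the other things on the bench as they are.

Things in the scene. Friction and masses are not known exactly. Their poses are not given: they have to be found in the camera images.
- tray: Lower half of the case: loose open-topped grey metal box 240 (x) x 140 (y) x 80 mm high, 0.36 to 0.54 kg, standing on the bench at any yaw. Origin: centre of its underside, z up. A steel staple stands at each end, x = +-127 mm: +x takes the bolt, -x already holds the cover's fixed tongue. Only bolt and tongue join tray and cover: lifted unbolted, the tray tips down.
- keeper (a point): Middle of the underside of the crossbar of the +x staple, the bolt's keeper: 127 mm along the tray's x from its origin, 102.5 mm above its underside. The crossbar is 36 mm wide (y), 8 mm thick (x) and 8 mm tall, with 20 mm clear between the legs. Axes as the tray.
- cover: Lift-off grey metal cover of the case, 240 x 140 x 8 mm, about 0.25 kg, lying loose on the tray with the same axes (some 3 mm of play). Origin: centre of the plate's underside, 80 mm above the tray's underside; x points to the bolt's end. On top along y = 0: a tongue at the -x end, the handle in the middle, the bolt in an open channel (26 mm wide, top 20 mm above the origin) at the +x end.
- handle (a point): Centre of the handle's grip bar, 57 mm above the cover's origin (137 mm above the tray's underside). The black bar lies along the cover's x: 84 mm long, 14 mm wide (y), 18 mm tall, on two posts 10 mm thick at x = +-37 mm; 40 mm free below it. The whole case's centre of mass lies within 6 mm of straight below. Axes as the cover.
- bolt (a joint): Travel of the bolt along the cover's +x: 0 = drawn back, 0.030 m = fully home (stop), its end then 9 mm beyond the staple. Starts at 0 to 0.006, stays where it is left, slides with about 1.5 N friction. Flat steel bolt 14 mm wide, 8 mm thick; 2.5 mm free below the staple's crossbar.
- bolt_tab (a point): Middle of the top of the bolt's upright steel tab; moves with the bolt: on the cover's middle line, 78 mm (drawn) to 108 mm (home) along x from the cover's origin and 60 mm above it (140 mm above the tray's underside). The tab is 16 mm long (x), 14 mm wide (y), 40 mm tall above the bolt; pinch or push it from above. Axes as the cover.
- tin: Bystander, leave alone: open steel tin, 100 mm across, 110 mm high; origin at the centre of its underside.
- beaker: Bystander, leave alone: red plastic beaker, 76 mm across, 85 mm high; origin at the centre of its underside.
- coupling: Bystander, leave alone: copper pipe coupling standing on end, 32 mm across, 35 mm high; origin at the centre of its underside.
- driver: Bystander, leave alone: screwdriver with a green handle lying on the bench, roughly 0.2 m long along its x.

How it is judged:
By the outcome, as a careful person would: the job done as asked, in the order asked, and still so for the second after the job is handed in, while the arm keeps its last pose, push and grip.
It also fails if it takes over 43 s, if anything falls off the work surface, if the arm or the gripper's body presses on something with over 40 N, if the wrist force passes 120 N, or if a joint passes its speed limit or range.

ROBOT

A 6-joint arm with a two-finger parallel gripper is mounted at the origin on the work surface. World frame = base frame: x ahead of the robot, y to its left, z up, the work surface at z = 0. Lengths are in m, angles in degrees, forces in N, time in s.
With the tool pointing down it reaches from about 0.35 to 0.975 m from the base axis. Payload 4.9 kg.
Tool frame: the origin (TCP) lies midway between the tips of the shut fingers; the grasp point (between the pads) lies 19 mm behind it; z points along the fingers, y is the direction in which the jaws open and shut (so a half turn about z gives the same grasp; the last joint's range is limited). The gripper opens to 85 mm and grips with 20 to 120 N. Pads are 22 mm wide; open, the fingers measure 114 mm over their backs; the gripper's body (76 mm by 85 mm) begins 54 mm behind the grasp point. The pads swing forward as they close: fully open they stand 13 mm farther back than shut.
Start: joints at [69.442, 3.019, 92.412, -0, 84.569, -6.818], TCP at [0.148, 0.607, 0.231] pointing down, gripper open.
Joint ranges: [-172.51, 172.51], [-57.92, 126.97], [3.15, 148.05], [-58.71, 238.71], [5.1, 150.11], [-179.66, 179.66]. Speed limits (degrees/s): [147.25, 147.25, 180, 180, 180, 180].

INTERFACE

Orientations are given as a 3x3 rotation matrix whose columns are the frame's x, y, z axes.
In Python, from rig import arm gives the robot as it stands. Calls block until the motion is done:
- arm.reach(position, orientation): joint-space move of the TCP to a pose.
- arm.move_l(position, frame=None, max_speed=0.15): straight line of the TCP; frame=None keeps the orientation; max_speed is the mean speed in m/s.
- arm.move_j(angles): joint-space move.
- arm.gripper_to(opening): opening from 0.0 (shut) to 1.0 (fully open); the grip force is fixed at half the most; returns when the fingers have stopped.
- arm.hold(seconds).
- arm.ik(position, orientation): joint angles nearest the present ones, or None.
- arm.capture(name): name is "scene" or "top" or "wrist"; returns (picture, depth): 400x640x3 uint8, blue, green, red; 400x640 float32, m along the optical axis (not along the pixel's ray), 0 where there is no reading.
- arm.camera_info(name): a dict with "vfov" (degrees; the focal length in pixels is half the picture's height over the tangent of half this angle, whatever the lens; pixels are square), "cx", "cy" (the principal point, pixels), "dist" ([k1, k2, p1, p2, k3] as OpenCV has them; the pictures are not rectified), "R" (3x3) and "t" (3): a world point X has camera coordinates R X + t. Camera axes: x right, y down, z forward; pixel columns grow to the right and rows downward; lengths in m; the calibration is good to about 2 mm. A picture is of the moment at which its call begins: read the wrist's pose just before it. camera_info takes no time and is no camera call; for the wrist camera it gives the pose at the moment of the call.
A pose or a line that the arm cannot do raises arm.Unreachable and nothing moves.
- arm.job_done(): hands the job in, once; it reports no verdict.
Readings, each from a call of its own:
- arm.current_time(): time.
- arm.current_joint_positions(): joint angles.
- arm.current_joint_vel(): joint speeds.
- arm.current_joint_efforts(): joint torques, N m.
- arm.current_eef_pos(): TCP position.
- arm.current_tool_rot(): TCP orientation.
- arm.current_wrist_force(): force on the tool from outside, world axes, zero at the start.
- arm.current_wrist_torque(): the same for the moment, N m.
- arm.current_opening(): opening from 0.0 (shut) to 1.0 (fully open).
Only numpy, scipy, OpenCV 4.12 (cv2) and the standard library are available. Lean on these libraries where they do the work, as an engineer would, in place of code of your own. Each camera call takes 0.05 s, during which the arm holds its last target.

## Working session

There is one attempt and no reset: what is moved stays moved. The work goes in short steps, each a Python script; the robot and the scene stay as the last script left them, time stands still between calls to the robot, and variables do not carry over. Pictures are saved under pics/ and viewed, and the job is handed in when it is done.

```bash
ls; mkdir -p pics
python3 - <<'E'
from rig import arm
import cv2,numpy as np
for n in ["scene","top","wrist"]:
    i=arm.camera_info(n); p,d=arm.capture(n)
    cv2.imwrite(f"pics/{n}0.png",p); np.savez(f"{n}0.npz",p=p,d=d,**{k:np.array(v) for k,v in i.items()})
    print(n,i)
print(arm.current_time(),arm.current_opening())
E
```

```text
pics
scene {'vfov': 51.996987361778196, 'cx': 316.9227064104313, 'cy': 196.98993024479253, 'dist': array([-0.0046559,  0.       ,  0.       ,  0.       ,  0.       ]), 'R': array([[-7.76218703e-01,  6.30463376e-01,  6.75955610e-04],
       [ 3.34694903e-01,  4.12980348e-01, -8.47010362e-01],
       [-5.34288169e-01, -6.57239045e-01, -5.31575949e-01]]), 't': array([ 0.41190829, -0.08306079,  1.59627077])}
top {'vfov': 44.05584971412023, 'cx': 308.6681405157314, 'cy': 203.01000070421534, 'dist': array([-0.10998398,  0.        ,  0.        ,  0.        ,  0.        ]), 'R': array([[-0.08539861, -0.99634539, -0.00171595],
       [-0.97623342,  0.08401884, -0.19977275],
       [ 0.19918683, -0.01538514, -0.97984075]]), 't': array([0.0346962 , 0.53750957, 1.352337  ])}
wrist {'vfov': 60.07181879118405, 'cx': 316.72013029574856, 'cy': 201.08252569108524, 'dist': array([-0.04770974,  0.        ,  0.        ,  0.        ,  0.        ]), 'R': array([[ 0.23750645,  0.97138184, -0.0028279 ],
       [ 0.93019106, -0.22659443,  0.28878981],
       [ 0.27988439, -0.07121993, -0.95738835]]), 't': array([-0.62433371, -0.03747589,  0.37941451])}
0.15 1.0003743519876311
```

View pics/top0.png

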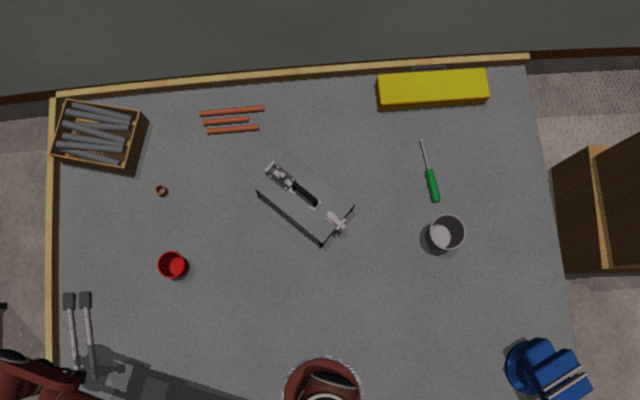

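View pics/scene0.png

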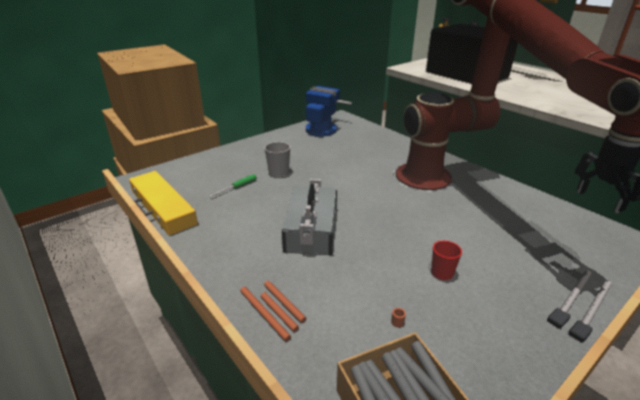

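View pics/wrist0.png

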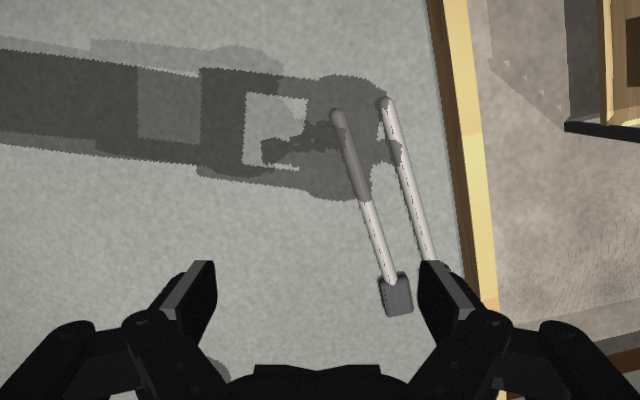

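Top view: the case is around (305,203), the driver at (430,170), the tin at (447,233), the beaker at (173,265) and the coupling at (161,190). The wrist view doesn't show the case. Next I'll zoom in and use the depth data.

```bash
cat > h.py <<'E'
import numpy as np,cv2
def cloud(d,info):
    f=200/np.tan(np.radians(info['vfov'])/2); K=np.array([[f,0,info['cx']],[0,f,info['cy']],[0,0,1.]])
    v,u=np.mgrid[0:400,0:640]
    n=cv2.undistortPoints(np.stack([u,v],-1).reshape(-1,1,2).astype(float),K,np.array(info['dist'])).reshape(400,640,2)
    pc=np.dstack([n[...,0]*d,n[...,1]*d,d])
    W=(pc-np.array(info['t']))@np.array(info['R'])
    W[d<=0]=np.nan
    return W
def proj(X,info):
    f=200/np.tan(np.radians(info['vfov'])/2); K=np.array([[f,0,info['cx']],[0,f,info['cy']],[0,0,1.]])
    return cv2.projectPoints(np.array(X,float).reshape(-1,1,3),cv2.Rodrigues(np.array(info['R']))[0],np.array(info['t']),K,np.array(info['dist']))[0].reshape(-1,2)
E
python3 - <<'E'
import numpy as np,cv2
from h import *
for n,(r0,r1,c0,c1) in dict(top=(140,260,230,380),scene=(160,270,260,360)).items():
    z=np.load(n+'0.npz'); W=cloud(z['d'],z)
    s=W[r0:r1,c0:c1].reshape(-1,3); s=s[np.isfinite(s[:,0])]
    for a,b in [(-.02,.02),(.08,.095),(.1,.12),(.13,.15)]:
        m=s[(s[:,2]>a)&(s[:,2]<b)]; print(n,a,b,len(m),m.mean(0).round(3),m.min(0).round(3),m.max(0).round(3))
    p=s[(s[:,2]>.08)&(s[:,2]<.095)][:,:2].astype(np.float32)
    print(cv2.minAreaRect(p), np.median(s[(s[:,2]>.08)&(s[:,2]<.095)][:,2]))
    cv2.imwrite(f"pics/{n}0z.png",cv2.resize(z['p'][r0:r1,c0:c1],None,fx=5,fy=5,interpolation=cv2.INTER_CUBIC))
E
```

```text
top -0.02 0.02 13262 [ 0.562 -0.001 -0.001] [ 0.367 -0.243 -0.012] [0.767 0.23  0.02 ]
top 0.08 0.095 3707 [ 0.547 -0.002  0.087] [ 0.42  -0.134  0.08 ] [0.681 0.133 0.095]
top 0.1 0.12 209 [0.554 0.005 0.106] [ 0.449 -0.105  0.1  ] [0.655 0.105 0.119]
top 0.13 0.15 207 [0.558 0.008 0.143] [ 0.518 -0.033  0.13 ] [0.612 0.064 0.15 ]
((0.5472894906997681, -0.0038003474473953247), (0.2669091820716858, 0.1413879096508026), 45.706539154052734) 0.08730720686317515
scene -0.02 0.02 7560 [ 0.491 -0.082  0.002] [ 0.103 -0.514 -0.005] [0.78 0.23 0.02]
scene 0.08 0.095 1809 [0.565 0.011 0.089] [ 0.422 -0.133  0.08 ] [0.687 0.135 0.095]
scene 0.1 0.12 211 [0.581 0.026 0.107] [ 0.451 -0.105  0.1  ] [0.659 0.105 0.119]
scene 0.13 0.15 126 [0.574 0.019 0.143] [ 0.524 -0.033  0.13 ] [0.621 0.067 0.149]
((0.5558158755302429, -0.0004735589027404785), (0.26607275009155273, 0.1405370533466339), 45.80850601196289) 0.08903942228769288
```

View pics/top0z.png

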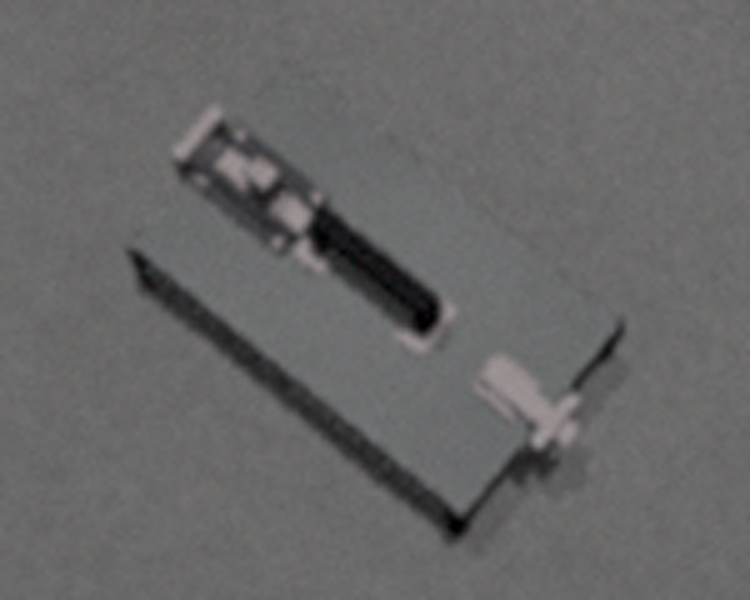

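View pics/scene0z.png

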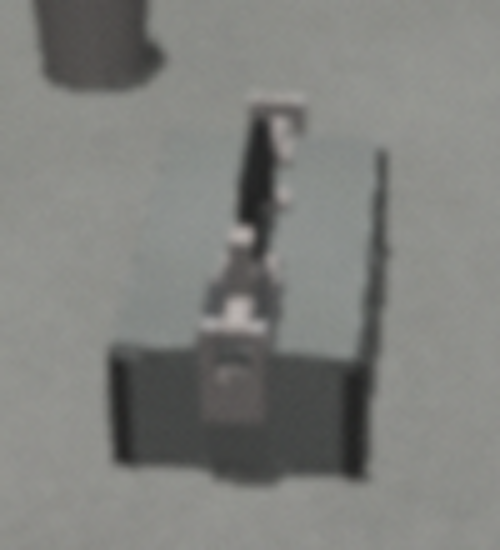

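Run:
```python
from rig import arm
import numpy as np
np.set_printoptions(precision=4,suppress=True)
R=np.array(arm.current_tool_rot()); print(R)
i=arm.camera_info("wrist"); C=-i['R'].T@i['t']; p=np.array(arm.current_eef_pos()); print(p,R.T@(C-p), R.T@i['R'].T)
for yaw in (46,226):
  c,s=np.cos(np.radians(yaw)),np.sin(np.radians(yaw))
  F=np.array([[c,s,0],[s,-c,0],[0,0,-1]]); 
  for pos in ([.55,0,.3],[.55,0,.38],[.605,.06,.112],[.55,0,.26]): print(yaw,pos,arm.ik(pos,F))
```

```text
[[-0.9714  0.2374 -0.0005]
 [ 0.2374  0.9714 -0.0015]
 [ 0.0002 -0.0016 -1.    ]]
[0.1482 0.6067 0.2304] [ 0.0736  0.0007 -0.1421] [[-0.0001 -0.9573 -0.289 ]
 [ 1.      0.0002 -0.001 ]
 [ 0.001  -0.289   0.9573]]
46 [0.55, 0, 0.3] [-7.7534 -9.0733 97.5604 -0.     91.5128 36.2466]
46 [0.55, 0, 0.38] [-7.7534 -9.7744 90.737  -0.     99.0373 36.2466]
46 [0.605, 0.06, 0.112] [ -1.3465   6.5051 100.5278  -0.      72.9671  42.6535]
46 [0.55, 0, 0.26] [ -7.7534  -8.1569 100.503   -0.      87.6539  36.2466]
226 [0.55, 0, 0.3] [  -7.7534   -9.0733   97.5604   -0.       91.5128 -143.7534]
226 [0.55, 0, 0.38] [  -7.7534   -9.7744   90.737    -0.       99.0373 -143.7534]
226 [0.605, 0.06, 0.112] [  -1.3465    6.5051  100.5278   -0.       72.9671 -137.3465]
226 [0.55, 0, 0.26] [  -7.7534   -8.1569  100.503    -0.       87.6539 -143.7534]
```

```bash
cat > cap.py <<'E'
import sys
from rig import arm
import cv2,numpy as np
def cap(tag,name="wrist"):
    i=arm.camera_info(name); p,d=arm.capture(name)
    cv2.imwrite(f"pics/{tag}.png",p); np.savez(f"{tag}.npz",p=p,d=d,**{k:np.array(v) for k,v in i.items()})
E
python3 - <<'E'
from cap import *
c,s=np.cos(np.radians(46)),np.sin(np.radians(46))
F=np.array([[c,s,0],[s,-c,0],[0,0,-1]])
arm.reach([.575,.03,.30],F); cap("w1"); print(arm.current_time(),arm.current_eef_pos())
E
```

```text
2.75 [0.57493857 0.03078302 0.2998808 ]
```

View pics/w1.png

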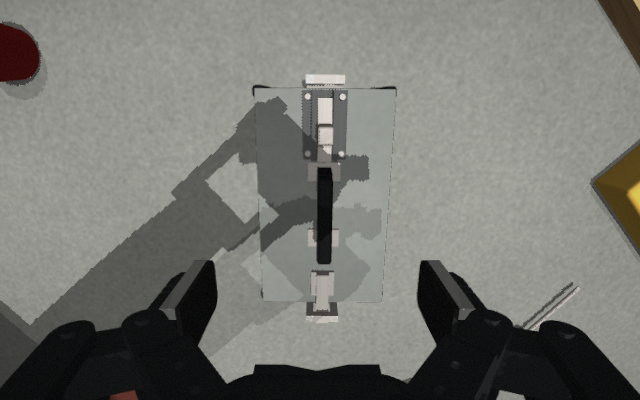

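The wrist view shows the whole case. The bolt's staple is at (325,80), the tab near (326,133), the handle bar from (324,168) to (324,262), and the tongue staple at (322,318). Now I'll measure with depth.

```bash
cat > meas.py <<'E'
from h import *
np.set_printoptions(precision=4,suppress=True)
def meas(tag,yaw0=46,show=True,z0=0.0,c0=(.551,.001)):
    z=np.load(tag+'.npz'); W=cloud(z['d'],z)
    a=np.radians(yaw0); ex=np.array([np.cos(a),np.sin(a)]); ey=np.array([-ex[1],ex[0]])
    q=W[...,:2]-np.array(c0); L=np.dstack([q@ex,q@ey,W[...,2]-z0])
    p=L.reshape(-1,3); p=p[np.isfinite(p[:,0])]
    def box(x0,x1,zz0,zz1,y=.03):
        m=p[(p[:,0]>x0)&(p[:,0]<x1)&(p[:,2]>zz0)&(p[:,2]<zz1)&(abs(p[:,1])<y)]; return m
    for n,b in dict(bar=(-.055,.055,.14,.152),staple=(.115,.145,.104,.118),tongst=(-.145,-.115,.104,.118),tab=(.06,.125,.134,.146),cover=(-.15,.15,.084,.092,.09)).items():
        m=box(*b)
        if len(m)<5: print(n,len(m)); continue
        lo,hi=np.percentile(m,1,0),np.percentile(m,99,0)
        s=np.polyfit(m[:,0],m[:,1],1)[0] if n=='bar' else 0
        print(n,len(m),'mid',(lo+hi)/2,'size',hi-lo,'medz',np.median(m[:,2]).round(4), 'rect',cv2.minAreaRect(m[:,:2].astype(np.float32)) if n in('bar','cover') else '','slope deg',np.degrees(s))
E
python3 -c "
from meas import *
meas('w1')"
```

```text
bar 1276 mid [ 0.002  -0.0032  0.1447] size [0.0804 0.0134 0.0048] medz 0.1454 rect ((0.0015238821506500244, -0.0033498979173600674), (0.08227997273206711, 0.01358632743358612), 0.08554810285568237) slope deg -0.28611811262389103
staple 400 mid [ 0.1284 -0.0033  0.11  ] size [0.0079 0.0355 0.0035] medz 0.1099 rect  slope deg 0.0
tongst 298 mid [-0.1253 -0.0018  0.1079] size [0.0086 0.0348 0.0072] medz 0.1098 rect  slope deg 0.0
tab 292 mid [ 0.0794 -0.0039  0.139 ] size [0.0157 0.0131 0.0046] medz 0.1394 rect  slope deg 0.0
cover 24257 mid [ 0.0018 -0.0031  0.0886] size [0.2359 0.1375 0.0054] medz 0.0877 rect ((0.0009523853659629822, -0.002996884286403656), (0.14078368246555328, 0.24709169566631317), 89.5152359008789) slope deg 0.0
```

```bash
cat > geo.py <<'E'
import numpy as np
a=np.radians(46); ex0=np.array([np.cos(a),np.sin(a)]); ey0=np.array([-ex0[1],ex0[0]])
def w(lx,ly,z): return list(np.array([.551,.001])+lx*ex0+ly*ey0)+[z]
y=np.radians(45.65)
ex=np.array([np.cos(y),np.sin(y),0])
F=np.array([[np.cos(y),np.sin(y),0],[np.sin(y),-np.cos(y),0],[0,0,-1]])
E
python3 - <<'E'
from cap import *; from geo import *
np.set_printoptions(precision=4,suppress=True)
T=w(.0794,-.0037,.2)
arm.reach(T,F); T[2]=.112; arm.move_l(T,max_speed=.1)
print(arm.current_eef_pos(),T,arm.current_wrist_force())
cap("w2")
print(arm.gripper_to(0.0), arm.current_opening(),arm.current_wrist_force(),arm.current_eef_pos(),arm.current_time())
cap("w3")
E
```

```text
[0.6095 0.0556 0.113 ] [np.float64(0.6088174318756975), np.float64(0.05554534417619061), 0.112] [-0.1401 -0.0194 -0.2131]
False 0.1520965304191929 [-0.366   0.518   1.0796] [0.6089 0.0555 0.1122] 4.9917
```

View pics/w3.png

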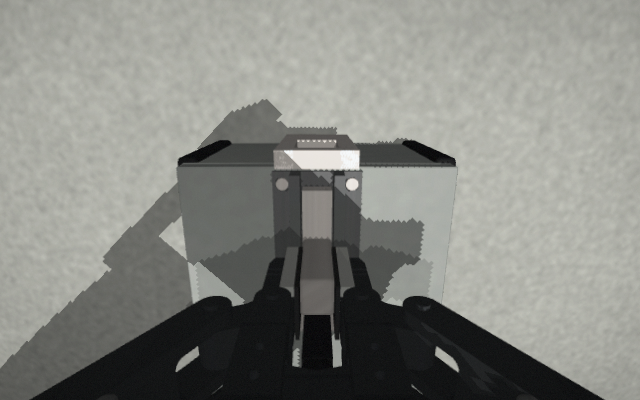

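The tab at (317,280) is pinched between the pads, and the bolt runs along (317,200) toward the staple at (317,158). The opening is about 13 mm, which matches the 14 mm tab. Next I'll slide it.

Run:
```python
from cap import *; from geo import *
np.set_printoptions(precision=4,suppress=True)
P=np.array(w(.0794,-.0037,.112))
for d in (.008,.016,.022,.026,.029,.0305,.032):
    arm.move_l(list(P+d*ex),max_speed=.03)
    f=arm.current_wrist_force(); e=np.array(arm.current_eef_pos())
    print(d,'x-force %.2f'%(f@ex),np.array(f),'adv %.4f'%((e-P)@ex),arm.current_time())
    if f@ex<-10: break
cap("w4")
```

```text
0.008 x-force 1.99 [1.6667 1.1474 2.9139] adv 0.0087 5.4583
0.016 x-force 1.03 [0.3838 1.0632 2.3806] adv 0.0166 5.875
0.022 x-force 1.25 [0.6949 1.071  3.1906] adv 0.0225 6.225
0.026 x-force 1.32 [0.7299 1.1392 3.039 ] adv 0.0264 6.5083
0.029 x-force 0.25 [0.2958 0.057  3.7293] adv 0.0293 6.7583
0.0305 x-force -2.40 [-1.9594 -1.4468  5.4413] adv 0.0300 7.0083
0.032 x-force -3.19 [-2.6231 -1.8902  4.3487] adv 0.0315 7.2583
```

View pics/w4.png

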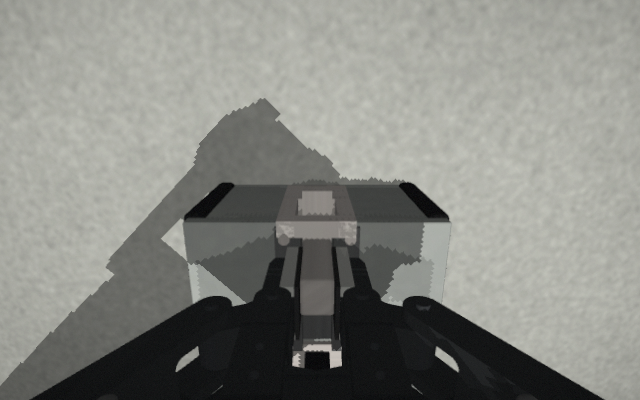

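The bolt end shows beyond the staple at (317,200), and I felt the stop at about 30 mm. I'll release and measure again from above.

```bash
python3 - <<'E'
from cap import *; from geo import *
arm.gripper_to(0.6)
e=np.array(arm.current_eef_pos()); arm.move_l([e[0],e[1],.2],max_speed=.12)
arm.reach(w(.035,0,.30),F); cap("w5"); print(arm.current_time())
E
python3 -c "
from meas import *
meas('w5')
z=np.load('w5.npz'); cv2.imwrite('pics/w5z.png',cv2.resize(z['p'][20:290,190:460],None,fx=2.2,fy=2.2,interpolation=cv2.INTER_CUBIC))"
```

```text
9.2583
bar 1319 mid [ 0.0038 -0.003   0.1446] size [0.0817 0.0135 0.0052] medz 0.1454 rect ((0.003533110022544861, -0.0029112608171999454), (0.0835670754313469, 0.013546468690037727), 0.18656513094902039) slope deg 0.09303732597976418
staple 365 mid [ 0.1285 -0.0036  0.11  ] size [0.0078 0.0354 0.0035] medz 0.1099 rect  slope deg 0.0
tongst 306 mid [-0.1256 -0.0016  0.1079] size [0.0094 0.0347 0.0075] medz 0.1098 rect  slope deg 0.0
tab 329 mid [ 0.1117 -0.0036  0.1389] size [0.0154 0.0135 0.0042] medz 0.1392 rect  slope deg 0.0
cover 24539 mid [ 0.0041 -0.0032  0.0887] size [0.2353 0.1372 0.0055] medz 0.0877 rect ((-0.002308398485183716, -0.003076992928981781), (0.14085525274276733, 0.25100040435791016), 89.6030502319336) slope deg 0.0
```

View pics/w5z.png

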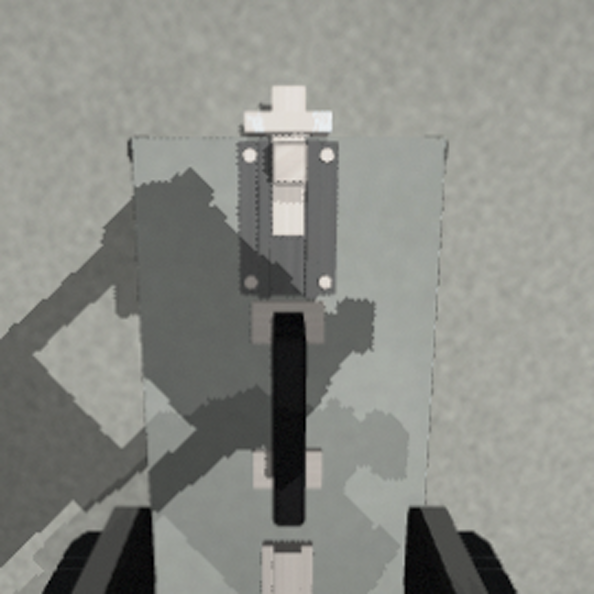

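The tab is 108 mm ahead of the handle centre, so the bolt is fully home, with its end past the staple at zoomed pixel (288,97). The tray hasn't moved, and the cover shifted about 2 mm within its play. I'll check the tongue before gripping the handle.

Run:
```python
import numpy as np,cv2
from h import *
from geo import *
for t in ('w1','w5'):
    z=np.load(t+'.npz'); u,v=proj([w(-.115,-.003,.105)],z)[0].astype(int); print(u,v)
    v=min(v,345)
    cv2.imwrite(f'pics/{t}t.png',cv2.resize(z['p'][v-50:v+50,u-60:u+60],None,fx=5,fy=5,interpolation=cv2.INTER_CUBIC))
a,b=[cv2.imread(f'pics/{t}t.png') for t in('w1','w5')]
h=min(a.shape[0],b.shape[0]); cv2.imwrite('pics/tong.png',cv2.resize(np.hstack([a[:h],b[:h]]),(800,int(800*h/1200))))
```

```text
322 307
320 305
```

View pics/tong.png

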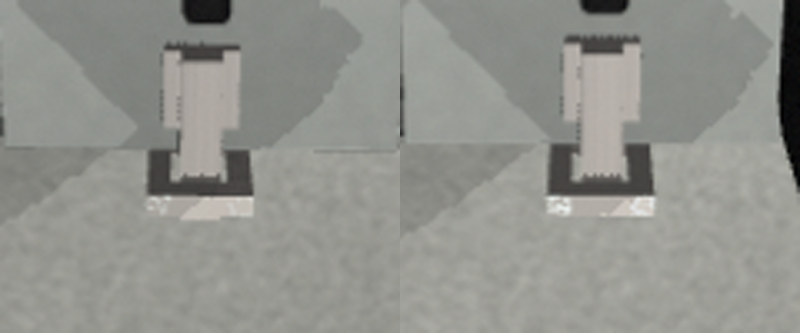

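The tongue still runs under its crossbar. Now I'll grip the handle, do a small trial lift and check.

Run:
```python
from cap import *; from geo import *
np.set_printoptions(precision=4,suppress=True)
T=w(.0035,-.003,.20); arm.gripper_to(1.0)
arm.reach(T,F); arm.move_l(T[:2]+[.118],max_speed=.1)
print(arm.gripper_to(0.0),arm.current_opening(),arm.current_wrist_force(),arm.current_eef_pos())
arm.move_l(T[:2]+[.133],max_speed=.03); arm.hold(.3)
print(arm.current_wrist_force(),arm.current_wrist_torque(),arm.current_opening(),arm.current_eef_pos(),arm.current_time())
cap("w6"); cap("s6","scene"); cap("t6","top")
z=np.load('s6.npz')['p'][150:270,250:370]; t=np.load('t6.npz')['p'][140:260,240:360]
cv2.imwrite('pics/st6.png',cv2.resize(np.hstack([z,t]),(800,400),interpolation=cv2.INTER_CUBIC))
```

```text
False 0.15216914469893447 [-0.6792 -0.3465  1.1857] [0.5558 0.0014 0.1182]
[ 0.0562  0.6732 -7.5657] [ 0.0032  0.0423 -0.0033] 0.1478423598631294 [0.5555 0.0014 0.1328] 12.7667
```

View pics/st6.png

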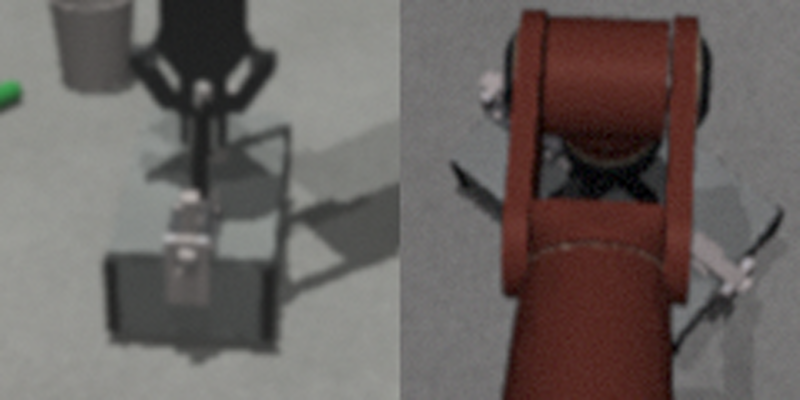

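View pics/w6.png

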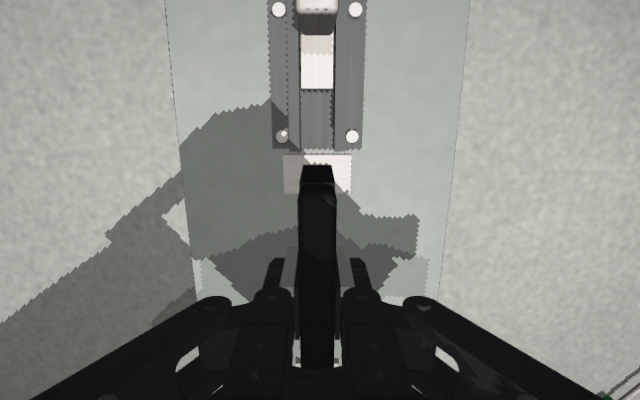

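The scales read 7.6 N (about 0.77 kg), so the whole case is hanging, and it looks level with the tray coupled at both ends. In the combined picture the staple and bolt end are at (188,245) and the tongue end is at (740,270). Now the full lift.

```bash
python3 - <<'E'
from cap import *; from geo import *
np.set_printoptions(precision=4,suppress=True)
T=w(.0035,-.003,.118+.1255)
arm.move_l(T,max_speed=.05); arm.hold(1.0)
print(arm.current_wrist_force(),arm.current_wrist_torque(),arm.current_opening(),arm.current_eef_pos(),arm.current_tool_rot(),arm.current_time())
cap("w7"); cap("s7","scene"); cap("t7","top")
z=np.load('s7.npz')['p'][110:270,230:390]
cv2.imwrite('pics/s7z.png',cv2.resize(z,(640,640)[:2],interpolation=cv2.INTER_CUBIC)[:600])
E
python3 - <<'E'
from h import *; from geo import *
np.set_printoptions(precision=4,suppress=True)
for t in('s7','w7','w6'):
    z=np.load(t+'.npz'); W=cloud(z['d'],z)
    q=W[...,:2]-np.array(w(.0035,-.003,0)[:2]); L=np.dstack([q@ex[:2],q@np.array([-ex[1],ex[0]]),W[...,2]]).reshape(-1,3)
    h0=.015 if t=='w6' else .1255
    m=L[(abs(L[:,0])<.115)&(abs(L[:,1])<.065)&(abs(L[:,2]-.088-h0)<.012)&(abs(L[:,1])>.022)]
    for _ in range(3):
        c=np.linalg.lstsq(np.c_[m[:,:2],np.ones(len(m))],m[:,2],rcond=None)[0]; r=m[:,2]-np.c_[m[:,:2],np.ones(len(m))]@c; m=m[abs(r)<.004]
    print(t,len(m),'tilt deg pitch,roll',np.degrees(c[:2]),'cover top z at 0',c[2],'underside',c[2]-.088,'xrange',m[:,0].min(),m[:,0].max())
    if t=='s7':  # end face bottom
        k=L[(L[:,0]>.10)&(L[:,0]<.14)&(abs(L[:,1])<.075)&(L[:,2]>.05)]
        for lo in (-.07,-.04,-.01,.02,.05): 
            kk=k[(k[:,1]>lo)&(k[:,1]<lo+.02)]; print(lo, np.percentile(kk[:,2],[0,1,3,99]),len(kk), np.median(kk[:,0]))
        f=k[(abs(k[:,1])>.025)&(k[:,2]<.2)&(k[:,2]>.13)]; print('endface x vs z slope deg',np.degrees(np.polyfit(f[:,2],f[:,0],1)[0]))
E
```

```text
[-0.4658  0.012  -6.8378] [-0.0433  0.0231 -0.0489] 0.14930495175967873 [0.5556 0.0014 0.2435] [[ 0.6991  0.7151 -0.    ]
 [ 0.7151 -0.6991 -0.    ]
 [-0.      0.     -1.    ]] 16.275
s7 1110 tilt deg pitch,roll [-0.11    0.0353] cover top z at 0 0.21424544875823734 underside 0.12624544875823734 xrange -0.11499907487212788 0.11473451619825606
-0.07 [0.1225 0.1244 0.1279 0.2156] 236 0.11846445599147326
-0.04 [0.1258 0.1259 0.1277 0.2159] 213 0.11813528044647467
-0.01 [0.1221 0.1239 0.1277 0.2665] 337 0.11923652854262796
0.02 [0.1245 0.1254 0.1275 0.2158] 223 0.11774319924831969
0.05 [0.1237 0.1245 0.1285 0.2154] 235 0.11922683939393243
endface x vs z slope deg -0.2019692721070515
w7 48587 tilt deg pitch,roll [-0.0651 -0.0262] cover top z at 0 0.21278559486585324 underside 0.12478559486585325 xrange -0.10499674496027293 0.11499814307151777
w6 48632 tilt deg pitch,roll [-0.0666 -0.0139] cover top z at 0 0.10208441981885731 underside 0.014084419818857316 xrange -0.1050698326582551 0.11499749256928092
```

View pics/s7z.png

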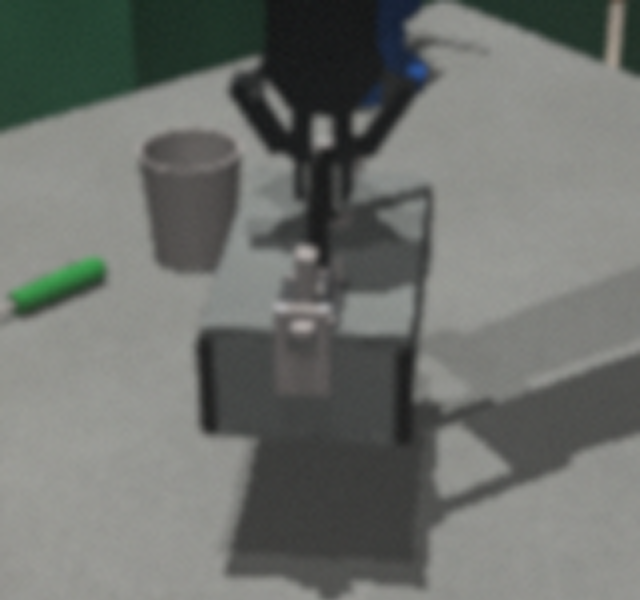

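The picture shows the case hanging clear of the bench, shadow beneath. The bolt end stands out through the staple at (300,325), and the tin and driver haven't been touched. The case is level and its underside is at about 0.125 m, so I'm handing in.

Run:
```python
from rig import arm
import numpy as np
print(np.abs(arm.current_joint_vel()).max(),arm.current_wrist_force(),arm.current_time())
arm.job_done()
```

```text
0.09431553258418834 [-0.48753123 -0.79346513 -6.95564488] 16.425
the job is handed in; nothing more can be done
```

I bolted the case shut while it stood on the bench, lifted it by its handle, and handed the job in at 16.4 s with the arm still holding it.

- **Bolt:** I pinched the tab and slid it about 30 mm until I felt the stop, at roughly 3 N. A second look put the tab 108 mm ahead of the handle's centre, which is fully home, and the bolt's end showed beyond the staple. Pushing against the stop moved the cover about 2 mm within its play. The tray did not move.
- **Trial lift:** Raised 15 mm, the case hung level. The wrist read 7.6 N, about 0.77 kg, so the tray came up with the cover.
- **Final hold:** The cover is tilted about 0.1° at most. The underside is at about 12.5 cm from the cover's height, or 12.2 to 12.6 cm measured at the tray's bottom edge. The grip was steady and the arm nearly still (0.09 °/s).
- **Bystanders:** The arm stayed clear of them. The last picture I viewed shows the tin and driver in place. I did not check the beaker and coupling again after the first pictures.

No check failed. The wrist weight read slightly lower at full height (6.8 to 7.0 N) than at the trial lift, within what I'd expect from sensor noise.

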